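Put the chuck-jaw carrier away in its fitted well

TASK

The blue chuck-jaw carrier is pushed in under the plywood rack, where its dowel handle cannot be reached. Take it out over the lip, stand it flat on the open bench clear of the rack and let go; then lift it by its handle and lower it into the fitted well in the dark wooden block, fully down, flat and square, and let go. Do not drop or tip the carrier, and leave the other things on the bench and rack where they are.

Things in the scene. Friction and masses are not known exactly. Their poses are not given: they have to be found in the camera images.
- carrier_center (a point): Centre, half-way up, of the tray of the chuck-jaw carrier: open rectangular tray of blue-painted steel, 150 (x) x 90 (y) x 50 mm high (z), walls 4 mm, flat underside 25 mm below this point; four fixed steel jaws on its floor, tops 20 mm above the underside. 0.3 to 0.5 kg, balanced about its middle, alike either way round. At the start it stands on the bench in the rack, x into the rack within 4 degrees.
- carrier_rim (a point): Top edge of the carrier's front short wall (its -x end), mid-width, 50 mm above the underside. At the start this end sticks out about 73 mm from under the rack's board; the wall is 4 mm thick and lies across the carrier's x axis. The tray floor is bare within 26 mm of that wall's inner face.
- carrier_grip (a point): Middle of the carrier's handle: a round wooden dowel of 16 mm diameter along the carrier's y axis, 76 mm clear length between two dark steel uprights, its axis 105 mm above the underside (80 mm above carrier_center), over the middle of the tray. Axes are the carrier's.
- carrier_handle: The dowel handle with its two uprights, fixed to the carrier (origin at the middle of the carrier's underside, axes as the carrier's).
- carrier: The whole carrier; origin at the middle of its underside, z up, x along its 150 mm side.
- rack: Fixed plywood riser on the bench, open to its -x side. Origin on the bench under the middle of its front lip, a strip 8 mm high, 10 mm deep (x -5 to 5 mm), 170 mm long (y), joined by low rails to side walls (146 mm apart inside) from x = 83 mm on. Over them a 15 mm board, x = 83 to 239 mm, 186 mm wide, underside 137 mm above the bench; open behind but for a 30 mm rail.
- rack_lip (a point): Middle of the top of the rack's lip, 8 mm above the bench; axes are the rack's (x into the bay). At the start the carrier's front wall is about 5 mm behind the lip, and its handle is under the board with 24 mm of air above the dowel, so it cannot be gripped there.
- well: Fixed wooden block 199 x 139 x 54 mm with the carrier's pocket in its top: origin at the middle of its underside, on the bench; x along the pocket's long side.
- well_floor (a point): Centre of the pocket's floor, 8 mm above the bench; axes as the block's. The pocket is 155 x 95 mm (2.5 mm play all round the carrier), 46 mm deep, the upper 10 mm flared outward by 6 mm on every side as a lead-in. When the carrier is home its tray rim stands only 4 mm above the block.
- wax_tin: Yellow tin, 52 mm across, 55 mm high, standing between rack and well. Bystander. Origin under its centre.
- finial: Small turned wooden finial, 48 mm across its foot, 88 mm high, standing on the rack's board about its middle. Bystander.
- gouge: Turning gouge, dark wooden handle, brass ferrule, 372 mm long, lying on the left. Bystander.
- mallet: Wooden mallet 260 mm long, lying on the right. Bystander.
- bowl: Turned wooden bowl, 120 mm across, 50 mm high, far left. Bystander.
- chuck_key: Flat steel spanner, 140 mm long, lying in front of the robot. Bystander.
- mug: White mug, 80 mm across, 90 mm high, on the right. Bystander.

How it is judged:
By the outcome, as a careful person would: the job done as asked, in the order asked, and still so for the second after the job is handed in, with the robot touching nothing.
It also fails if it takes over 64 s, if anything falls off the work surface, if the arm or the gripper's body presses on something with over 40 N, if the wrist force passes 120 N, or if a joint passes its speed limit or range.

ROBOT

A 6-joint arm with a two-finger parallel gripper is mounted at the origin on the work surface. World frame = base frame: x ahead of the robot, y to its left, z up, the work surface at z = 0. Lengths are in m, angles in rad, forces in N, time in s.
With the tool pointing down it reaches from about 0.35 to 0.975 m from the base axis. Payload 4.9 kg.
Tool frame: the origin (TCP) lies at the very end of the fingers, on their centre line; the grasp point (between the pads) lies 19 mm behind it (ctrl.grasp_offset is the distance from the TCP to the grasp point, in m); y points along the fingers, z is the direction in which the jaws open and shut, and the axes are right-handed (so a half turn about y gives the same grasp; the last joint's range is limited). The gripper opens to 85 mm and grips with 20 to 120 N. Pads are 22 mm wide; open, the fingers measure 114 mm over their backs; the gripper's body (76 mm by 85 mm) begins 54 mm behind the grasp point. The pads swing forward as they close: fully open they stand 13 mm farther back than shut.
Start: joints at [1.072, 0.053, 1.613, -0, 1.476, -0.119], TCP at [0.232, 0.58, 0.231] pointing down, gripper open.
Joint ranges: [-3.01, 3.01], [-1.01, 2.22], [0.06, 2.58], [-1.02, 4.17], [0.09, 2.62], [-3.14, 3.14]. Speed limits (rad/s): [2.57, 2.57, 3.14, 3.14, 3.14, 3.14].

INTERFACE

Orientations are given as a rotation vector (axis times angle).
In Python, from station import ctrl, eyes, finish_job, find_in, regions_of, pinpoint gives the robot as it stands.
- The arm moves only by the tool play_rows, never from a script. Its argument "moves" is a list of rows, each an object of numbers: "x", "y", "z": the shift along the world's x, y, z in cm; "turn": the turn about the world's z in degrees; "jaw": the finger opening in cm, from 0 to 8.54. A call has 1 to 8 rows; each row shifts and turns the commanded pose from where the row before left it; what a row does not reach is not made up. A row lasts 1/12 s, in which the tool goes at most 41.7 mm and 7.16 degrees, less where a joint would pass 70% of its speed; a pose out of reach is approached as far as the arm can. A call is refused whole if a number of a shift passes 4.17 or a number of a turn 7.16, either way. A call with a gripper value outside its range is refused whole. The fingers move at their own pace and stop on an object; "squeeze" is the grip in N (left out, the last holds). Time passes only in rows, so rows that do not move let the fingers close. It gives the time, the measured TCP pose, the force and the opening at its end, in the units of the state.
- ctrl.get_obs(): the state, without advancing time (a new reading comes with each control period).
- eyes.get_image(name): name is "scene" or "side" or "wrist"; returns a dict with "img" (420x560x3 uint8, red, green, blue), "camera_matrix" (3x3 intrinsics, pixels), "cam_to_world" (4x4, takes a point from camera to world coordinates). Camera axes: x right, y up, looking along -z (the intrinsics and any distortion apply to the point x, -y, -z); pixel columns grow to the right and rows downward; lengths in m; the calibration is good to about 2 mm. A picture is of the moment at which its call begins. There is no depth.
- finish_job(): hands the job in, once; it reports no verdict.
Trained networks look in the newest picture that a camera, given by its name, has taken for a name from the list of things; names that differ only in an ending like _2 or _b are one class to them, and where a whole thing is asked for, a point or a joint stands for the part that bears it (a point fixed in the world has none). Each returns a list of dicts, best first, with "score" (0 to 1); they miss things now and then, are a little off and sometimes report something else, mostly with a low value. They report only what shows in the picture. A call takes as long as a camera call.
- find_in(camera, query): "point" ([column, row] in pixels, amid what is visible of it).
- regions_of(camera, query): "pixels" (420x560 bool, what is visible of it) and "point" ([column, row] in pixels, amid what is visible of it).
- pinpoint(camera, query): "point" ([column, row] in pixels: a listed point, or the origin of a listed thing).
The state is a dict: "t": time; "q": joint angles; "dq": joint speeds; "effort": joint torques, N m; "tool_pos": TCP position; "tool_rot": TCP orientation; "contact_force": force on the tool from outside, world axes, zero at the start; "wrist_torque": the same for the moment, N m; "opening": finger opening in m.
Only numpy, scipy, OpenCV 4.12 (cv2) and the standard library are available. Lean on these libraries where they do the work, as an engineer would, in place of code of your own. Each camera call takes 0.05 s, during which the arm holds its last target.

## Working session

There is one attempt and no reset: what is moved stays moved. The work goes in short steps, Python scripts to look and compute and a tool call to move; the robot and the scene stay as the last step left them, time stands still between calls to the robot, and variables do not carry over. Pictures are saved under pics/ and viewed, and the job is handed in when it is done.

Besides the shell and the picture viewer there is one more tool, called after ">>>" by a JSON object that holds its "fn" and its "kwargs". play_rows: Moves the arm, as the interface text tells. Its arguments: {"type":"object","properties":{"moves":{"type":"array"},"squeeze":{"type":"number"}},"required":["moves"]}

```bash
mkdir -p pics; ls
python3 - <<'E'
from station import ctrl, eyes
import cv2
o=ctrl.get_obs();print(o)
for n in ("scene","side","wrist"):
    d=eyes.get_image(n);cv2.imwrite(f"pics/{n}0.png",d["img"][:,:,::-1]);print(n,d["camera_matrix"],d["cam_to_world"].round(3), [k for k in d])
E
```

```text
pics
{'t': 0.0, 'q': array([ 1.07200206e+00,  5.33463123e-02,  1.61429901e+00,  1.52410107e-05,
        1.47599624e+00, -1.19001854e-01]), 'dq': array([ 0.00056919,  0.00019687,  0.00234986,  0.00035891,  0.00177981,
       -0.0003611 ]), 'effort': array([-1.52762163e-04, -3.93721139e+01, -3.70157576e+01, -2.68823460e-04,
        7.52030290e-03, -1.92113657e-05]), 'tool_pos': array([0.2314011 , 0.57991331, 0.23006656]), 'tool_rot': array([-1.55213346,  0.29854784, -0.29754149]), 'contact_force': array([ 0.26412522, -0.48525315, -0.39239814]), 'wrist_torque': array([ 0.00719761, -0.03379485, -0.00051623]), 'opening': 0.08557621210562516}
scene [[413.59208883   0.         282.0315031 ]
 [  0.         413.59208883 204.41929894]
 [  0.           0.           1.        ]] [[-0.386 -0.636  0.668  1.399]
 [ 0.923 -0.27   0.276  0.288]
 [ 0.005  0.723  0.691  0.982]
 [ 0.     0.     0.     1.   ]] ['img', 'camera_matrix', 'cam_to_world']
side [[400.56934787   0.         281.028167  ]
 [  0.         400.56934787 208.77445205]
 [  0.           0.           1.        ]] [[ 0.963  0.207 -0.175  0.338]
 [-0.27   0.706 -0.654 -0.951]
 [-0.012  0.677  0.736  1.1  ]
 [ 0.     0.     0.     1.   ]] ['img', 'camera_matrix', 'cam_to_world']
wrist [[336.2949222    0.         277.27222823]
 [  0.         336.2949222  210.18014261]
 [  0.           0.           1.        ]] [[ 0.37  -0.894 -0.253  0.167]
 [ 0.929  0.356  0.103  0.607]
 [-0.002 -0.274  0.962  0.372]
 [ 0.     0.     0.     1.   ]] ['img', 'camera_matrix', 'cam_to_world']
```

View pics/scene0.png

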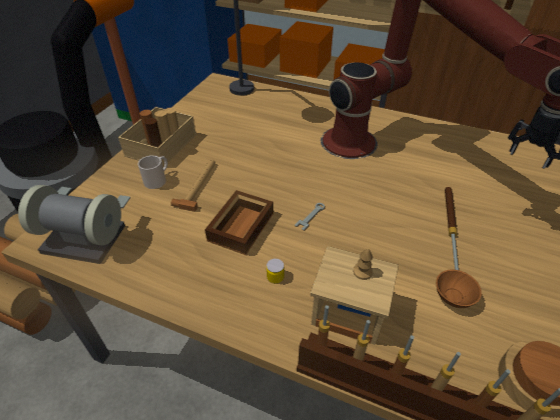

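View pics/side0.png

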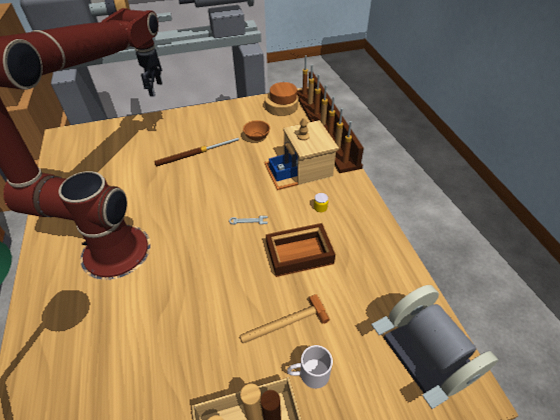

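View pics/wrist0.png

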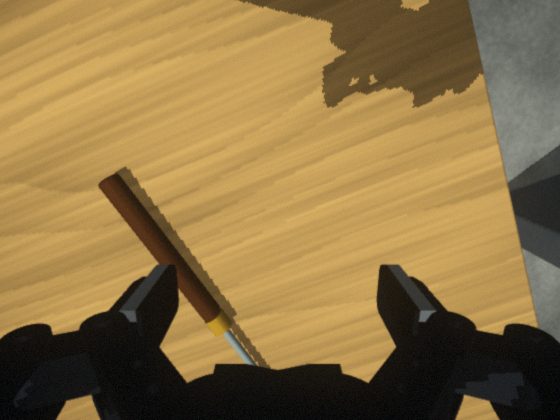

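The side view shows the carrier's blue front end at about (282,168), the rack at (310,150), the well at (300,250) and the tin at (321,202). In the scene view the rack is at (355,280) and the well at (240,220).

```bash
cat > h.py <<'E'
from station import ctrl, eyes, find_in, regions_of, pinpoint
import numpy as np, cv2
def ray(d,p):
    K=d["camera_matrix"];T=d["cam_to_world"]
    v=np.array([(p[0]-K[0,2])/K[0,0],-(p[1]-K[1,2])/K[1,1],-1.])
    v=T[:3,:3]@v
    return T[:3,3],v/np.linalg.norm(v)
def onz(d,p,z):
    o,v=ray(d,p);return o+v*(z-o[2])/v[2]
def proj(d,P):
    K=d["camera_matrix"];T=d["cam_to_world"]
    c=(np.atleast_2d(P)-T[:3,3])@T[:3,:3]
    return np.c_[K[0,0]*c[:,0]/-c[:,2]+K[0,2],K[1,1]*-c[:,1]/-c[:,2]+K[1,2]]
def tri(rs):
    A=np.zeros((3,3));b=np.zeros(3)
    for o,v in rs:
        M=np.eye(3)-np.outer(v,v);A+=M;b+=M@o
    P=np.linalg.solve(A,b)
    return P,[float(np.linalg.norm((np.eye(3)-np.outer(v,v))@(P-o))) for o,v in rs]
Z=dict(carrier_center=.025,carrier_rim=.05,carrier_grip=.105,carrier=0,rack=0,rack_lip=.008,well=0,well_floor=.008,wax_tin=0,finial=.152,gouge=0,chuck_key=0,bowl=0,mallet=0,mug=0)
E
python3 - <<'E'
from h import *
D={c:eyes.get_image(c) for c in("scene","side")}
for n in Z:
    rs=[]
    for c in D:
        r=pinpoint(c,n)
        if r:
            p=r[0]["point"];rs.append(ray(D[c],p));print(n,c,np.round(p,1),round(r[0]["score"],2),onz(D[c],p,Z[n]).round(4),[(np.round(q["point"]),round(q["score"],2)) for q in r[1:3]])
    if len(rs)==2: P,e=tri(rs);print("   tri",P.round(4),np.round(e,4))
for c in D:cv2.imwrite(f"pics/{c}z.png",cv2.resize(D[c]["img"][:,:,::-1][{'scene':slice(170,350),'side':slice(100,290)}[c],{'scene':slice(180,420),'side':slice(210,400)}[c]],None,fx=3,fy=3,interpolation=cv2.INTER_CUBIC))
E
```

```text
carrier_center side [286.9 165.3] 0.61 [0.6801 0.2279 0.025 ] []
carrier_rim side [271.2 163.8] 0.89 [0.6148 0.2268 0.05  ] [(array([290., 165.]), 0.31)]
carrier side [287.4 167.8] 0.92 [0.6857 0.2398 0.    ] [(array([311., 375.]), 0.44)]
rack scene [244.1 224.3] 0.2 [ 0.5843 -0.1816  0.    ] []
rack side [268.8 177. ] 0.79 [0.5983 0.2077 0.    ] []
   tri [ 0.6228 -0.0649  0.1728] [0.0977 0.0977]
rack_lip side [268.  175.9] 0.64 [0.5949 0.2065 0.008 ] [(array([289., 173.]), 0.54)]
well scene [241.9 226.9] 0.82 [ 0.5975 -0.183   0.    ] []
well side [300.8 254.6] 0.77 [ 0.6057 -0.1943  0.    ] []
   tri [ 0.602  -0.1874 -0.0021] [0.0066 0.0066]
well_floor scene [241.4 224.2] 0.75 [ 0.5939 -0.186   0.008 ] []
well_floor side [301.3 253.6] 0.72 [ 0.6066 -0.1964  0.008 ] [(array([315., 374.]), 0.55)]
   tri [ 0.6015 -0.19    0.0083] [0.0079 0.0079]
wax_tin scene [274.3 276.7] 0.74 [ 0.7382 -0.0071  0.    ] []
wax_tin side [319.5 205.6] 0.78 [0.7414 0.0016 0.    ] []
   tri [ 0.7404 -0.0046  0.0055] [0.0016 0.0016]
finial scene [363.3 272.6] 0.87 [0.7431 0.237  0.152 ] []
gouge side [201.2 153.2] 0.65 [0.3573 0.4348 0.    ] []
chuck_key scene [310. 215.] 0.7 [ 0.4598  0.0024 -0.    ] []
chuck_key side [248.1 216.6] 0.73 [0.472 0.023 0.   ] []
   tri [0.4715 0.0077 0.0148] [0.0022 0.0022]
bowl scene [453.1 298.4] 0.79 [0.6125 0.4808 0.    ] [(array([155., 180.]), 0.35), (array([239., 224.]), 0.22)]
bowl side [252.9 135.5] 0.89 [0.5982 0.4925 0.    ] [(array([293., 148.]), 0.22)]
   tri [ 0.6022  0.4863 -0.0028] [0.0075 0.0075]
mallet scene [197.9 182.7] 0.91 [ 0.463 -0.429  0.   ] []
mallet side [281.  325.8] 0.68 [ 0.472  -0.4235  0.    ] []
   tri [ 0.4702 -0.4253  0.0061] [0.0015 0.0015]
mug side [314.2 373. ] 0.92 [ 0.5214 -0.58    0.    ] []
```

View pics/sidez.png

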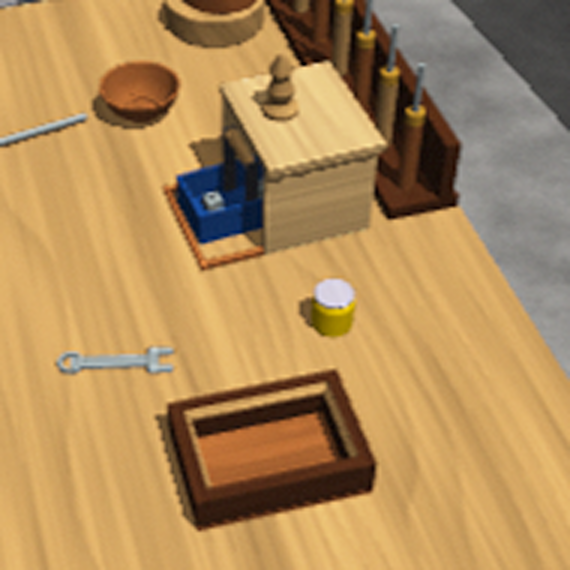

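View pics/scenez.png

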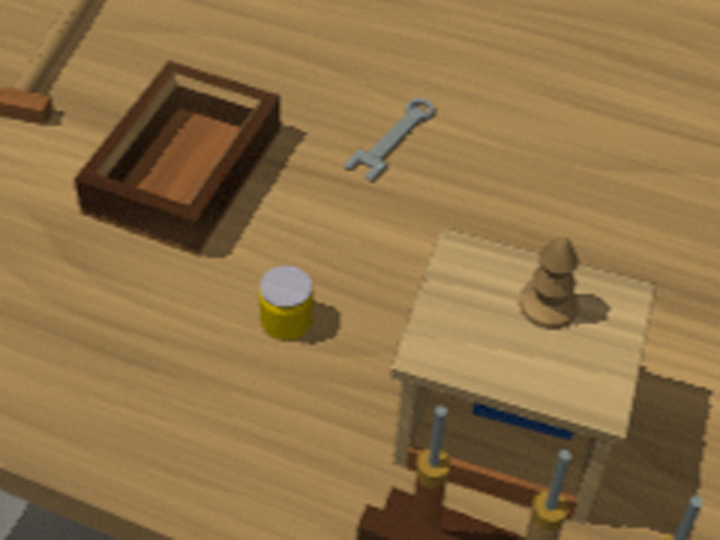

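Run:
```python
from h import *
from scipy.spatial.transform import Rotation as R
o=ctrl.get_obs();M=R.from_rotvec(o["tool_rot"]).as_matrix();print(o["t"]);print(M.round(3))
d=eyes.get_image("wrist");print("cam in tool",(M.T@(d["cam_to_world"][:3,3]-o["tool_pos"])).round(3), (M.T@d["cam_to_world"][:3,:3]).round(3))
s=eyes.get_image("side");c=eyes.get_image("scene")
f=lambda p:(p[0]/3+210,p[1]/3+100)
g=lambda p:(p[0]/3+180,p[1]/3+170)
print("board side",[onz(s,f(p),.152)[:2].round(3) for p in [(222,88),(330,65),(385,148),(264,172)]])
print("board scene",[onz(c,g(p),.152)[:2].round(3) for p in [(447,232),(655,287),(622,437),(395,370)]])
print("lip",[onz(s,f(p),.008)[:2].round(3) for p in [(167,187),(205,265)]])
print("rim",[onz(s,f(p),.05)[:2].round(3) for p in [(178,177),(197,214),(263,202)]])
print("well side",[onz(s,f(p),.054)[:2].round(3) for p in [(170,405),(335,372),(375,463),(197,500)]])
print("well scene",[onz(c,g(p),.054)[:2].round(3) for p in [(170,63),(280,97),(202,215),(80,180)]])
print("gouge", [onz(s,p,.0)[:2].round(3) for p in [(155,163),(240,139)]],"key",[onz(s,p,.0)[:2].round(3) for p in [(229,220),(268,220)]])
```

```text
1.75
[[ 0.929  0.     0.371]
 [-0.371  0.     0.929]
 [-0.    -1.     0.   ]]
cam in tool [-0.07  -0.142  0.001] [[-0.    -0.962 -0.274]
 [ 0.     0.274 -0.962]
 [ 1.    -0.001  0.   ]]
board side [array([0.688, 0.297]), array([0.841, 0.305]), array([0.848, 0.12 ]), array([0.691, 0.119])]
board scene [array([0.698, 0.133]), array([0.688, 0.313]), array([0.84 , 0.318]), array([0.85 , 0.139])]
lip [array([0.606, 0.289]), array([0.616, 0.126])]
rim [array([0.615, 0.257]), array([0.62 , 0.179]), array([0.709, 0.177])]
well side [array([ 0.507, -0.123]), array([ 0.7  , -0.129]), array([ 0.698, -0.261]), array([ 0.503, -0.254])]
well scene [array([ 0.501, -0.248]), array([ 0.503, -0.112]), array([ 0.689, -0.115]), array([ 0.695, -0.25 ])]
gouge [array([0.162, 0.426]), array([0.537, 0.484])] key [array([0.402, 0.026]), array([ 0.538, -0.014])]
```

>>> {"fn": "play_rows", "kwargs": {"moves": [{"x": 2.3,"y": -2.2,"z": 0.2,"turn": -4},{"x": 2.3,"y": -2.2,"z": 0.2,"turn": -4},{"x": 2.3,"y": -2.2,"z": 0.2,"turn": -4},{"x": 2.3,"y": -2.2,"z": 0.2,"turn": -4},{"x": 2.3,"y": -2.2,"z": 0.2,"turn": -4},{"x": 2.3,"y": -2.2,"z": 0.2,"turn": -4},{"x": 2.3,"y": -2.2,"z": 0.2,"turn": -4},{"x": 2.3,"y": -2.2,"z": 0.2,"turn": -4}], "squeeze": 40}}

```text
invalid input
```

>>> {"fn": "play_rows", "kwargs": {"moves": [{"x": 2.3,"y": -2.2,"z": 0,"turn": -4},{"x": 2.3,"y": -2.2,"z": 0,"turn": -4},{"x": 2.3,"y": -2.2,"z": 0,"turn": -4},{"x": 2.3,"y": -2.2,"z": 0,"turn": -4},{"x": 2.3,"y": -2.2,"z": 0,"turn": -4},{"x": 2.3,"y": -2.2,"z": 0,"turn": -4},{"x": 2.3,"y": -2.2,"z": 0,"turn": -4,"jaw": 4.5},{"x": 1.8,"y": -2.2,"z": 0,"turn": -4,"jaw": 4.5}]}}

```text
invalid input
```

```bash
cat >> h.py <<'E'
from scipy.spatial.transform import Rotation as R
def st():
    o=ctrl.get_obs();M=R.from_rotvec(o["tool_rot"]).as_matrix()
    print("t",round(o["t"],2),"pos",o["tool_pos"].round(4),"jawyaw",round(np.degrees(np.arctan2(M[1,2],M[0,2])),2),"down",M[:,1].round(3),"open",round(o["opening"],4),"F",o["contact_force"].round(1),"T",o["wrist_torque"].round(2))
    return o
def save(c,n):
    d=eyes.get_image(c);cv2.imwrite(f"pics/{n}.png",d["img"][:,:,::-1]);return d
E
python3 - <<'E'
from h import *
st();d=save("wrist","w1")
for n in("carrier_rim","rack_lip","carrier_center","well_floor"):
    print(n,[(q["point"].round(1) if hasattr(q["point"],"round") else q["point"],round(q["score"],2),onz(d,q["point"],Z[n]).round(4)) for q in pinpoint("wrist",n)])
E
```

```text
t 1.9 pos [0.2317 0.5805 0.2313] jawyaw 68.24 down [ 0.  0. -1.] open 0.0853 F [-0.   0.2 -0.4] T [-0.03  0.02 -0.  ]
carrier_rim []
rack_lip []
carrier_center []
well_floor []
```

View pics/w1.png

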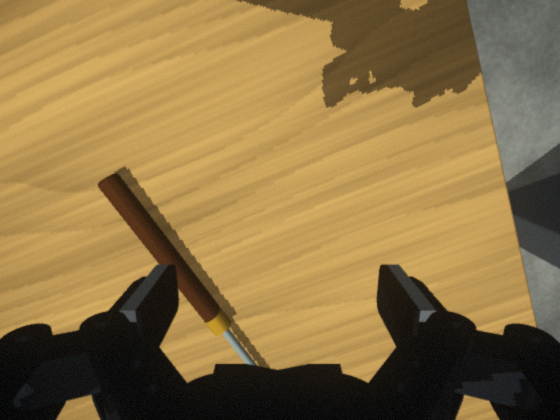

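The arm hasn't moved because both calls were refused. I'll give every row all five numbers.

>>> {"fn": "play_rows", "kwargs": {"moves": [{"x": 2.3,"y": -2.2,"z": 0.2,"turn": -4,"jaw": 8.5},{"x": 2.3,"y": -2.2,"z": 0.2,"turn": -4,"jaw": 8.5},{"x": 2.3,"y": -2.2,"z": 0.2,"turn": -4,"jaw": 8.5},{"x": 2.3,"y": -2.2,"z": 0.2,"turn": -4,"jaw": 8.5},{"x": 2.3,"y": -2.2,"z": 0.2,"turn": -4,"jaw": 8.5},{"x": 2.3,"y": -2.2,"z": 0.2,"turn": -4,"jaw": 8.5},{"x": 2.3,"y": -2.2,"z": 0.2,"turn": -4,"jaw": 8.5},{"x": 2.3,"y": -2.2,"z": 0.2,"turn": -4,"jaw": 8.5}], "squeeze": 40}}

```text
t: 2.82
tool_pos: [0.4166, 0.4032, 0.2476]
tool_rot: [-1.443, 0.734, -0.735]
contact_force: [0.6, 0.8, 0.4]
opening: 0.085
```

>>> {"fn": "play_rows", "kwargs": {"moves": [{"x": 2.3,"y": -2.2,"z": 0,"turn": -4,"jaw": 8.5},{"x": 2.3,"y": -2.2,"z": 0,"turn": -4,"jaw": 8.5},{"x": 2.3,"y": -2.2,"z": 0,"turn": -4,"jaw": 8.5},{"x": 2.3,"y": -2.2,"z": 0,"turn": -4,"jaw": 8.5},{"x": 2.3,"y": -2.2,"z": 0,"turn": -4,"jaw": 8.5},{"x": 2.3,"y": -2.2,"z": 0,"turn": -4,"jaw": 5},{"x": 2.3,"y": -2.2,"z": 0,"turn": -4,"jaw": 4.5},{"x": 1.8,"y": -2.2,"z": 0,"turn": -4,"jaw": 4.5}]}}

```text
t: 3.48
tool_pos: [0.5961, 0.2271, 0.2473]
tool_rot: [-1.241, 1.157, -1.158]
contact_force: [0.6, 0.0, -0.3]
opening: 0.0508
```

Run:
```python
from h import *
st();d=save("wrist","w2")
for n in("carrier_rim","rack_lip","carrier_center","well_floor"):
    print(n,[(np.round(q["point"],1),round(q["score"],2),onz(d,q["point"],Z[n]).round(4)) for q in pinpoint("wrist",n)])
```

```text
t 3.48 pos [0.5961 0.2271 0.2473] jawyaw 4.02 down [ 0.  0. -1.] open 0.0508 F [ 0.6  0.  -0.3] T [ 0.03 -0.02 -0.06]
carrier_rim [(array([293. , 193.1]), 0.86, array([0.6127, 0.2206, 0.05  ]))]
rack_lip [(array([283.1, 187.4]), 0.58, array([0.6034, 0.217 , 0.008 ]))]
carrier_center [(array([364.3, 183.3]), 0.63, array([0.6917, 0.2315, 0.025 ]))]
well_floor []
```

View pics/w2.png

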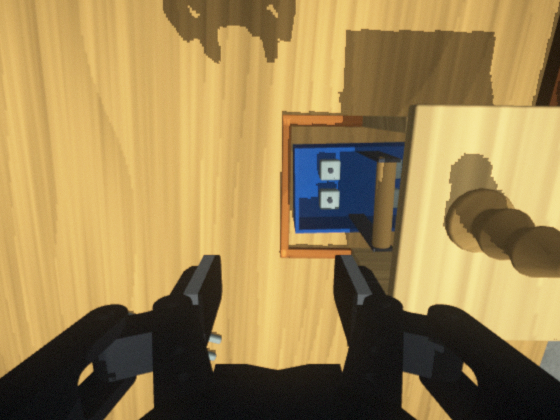

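The wrist view shows the blue tray with its front wall from about (294,146) to (298,232), the lip at column 285, the dowel at about (385,200), and the board's front edge at about column 400.

Run:
```python
from h import *
d=eyes.get_image("wrist");im=d["img"].astype(int)
m=((im[:,:,2]>im[:,:,0]+30)&(im[:,:,2]>im[:,:,1]+20))
m[:, :285]=0; m[:130]=0; m[245:]=0
ys,xs=np.nonzero(m)
print(xs.min(),xs.max(),ys.min(),ys.max())
rows=[y for y in range(152,228,4)]
L=np.array([[np.nonzero(m[y])[0].min(),y] for y in rows if m[y].any()],float);print(L[:,0])
W=np.array([onz(d,(x,y),.05)[:2] for x,y in L]);p=np.polyfit(W[:,1],W[:,0],1);print("front edge yaw",np.degrees(np.arctan(-p[0])),"x at y=.2206",np.polyval(p,.2206))
cols=range(304,385,5)
for nm,fn in(("top",min),("bot",max)):
    E=np.array([[x,fn(np.nonzero(m[:,x])[0])] for x in cols],float)
    W=np.array([onz(d,(x,y),.05)[:2] for x,y in E]);q=np.polyfit(W[:,0],W[:,1],1);print(nm,E[:,1],"yaw",np.degrees(np.arctan(q[0])),"y at .62",np.polyval(q,.62))
for p in[(281,113),(281,257),(291,113),(291,250)]:print("lip",onz(d,p,.008).round(4))
v=cv2.resize(d["img"][100:270,260:430,::-1],None,fx=3.5,fy=3.5,interpolation=cv2.INTER_CUBIC);cv2.imwrite("pics/w2z.png",v)
```

```text
296 405 146 234
[296. 296. 296. 296. 296. 296. 296. 296. 296. 296. 296. 296. 296. 296.
 296. 296. 296. 296. 296.]
front edge yaw 5.16415903058732 x at y=.2206 0.6141049825843151
top [149. 149. 149. 148. 148. 147. 148. 148. 147. 147. 146. 146. 146. 146.
 146. 146. 147.] yaw 6.542443255282719 y at .62 0.2685638862048983
bot [234. 234. 234. 234. 233. 233. 233. 233. 233. 234. 233. 215. 215. 217.
 217. 152. 154.] yaw 39.103139265449244 y at .62 0.15882603444699556
lip [0.5926 0.301  0.008 ]
lip [0.6059 0.1317 0.008 ]
lip [0.6035 0.3018 0.008 ]
lip [0.6173 0.1418 0.008 ]
```

View pics/w2z.png

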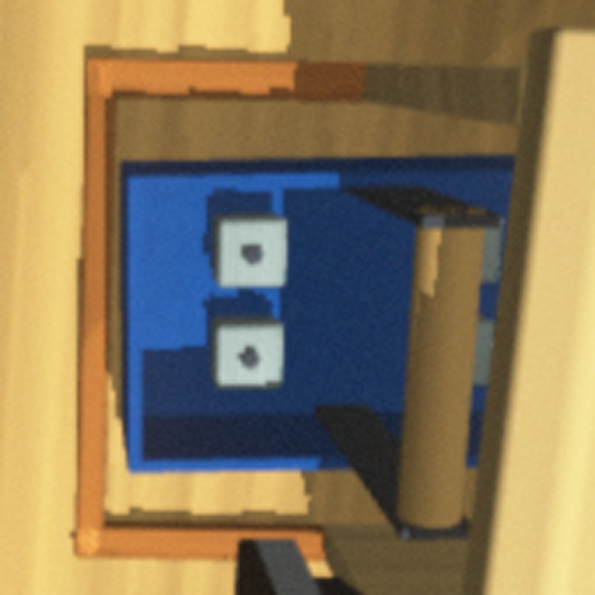

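Run:
```python
from h import *
d=eyes.get_image("wrist")
f=lambda p:(p[0]/3.5+260,p[1]/3.5+100)
a=onz(d,f((123,174)),.05);b=onz(d,f((130,470)),.05);print(a,b,np.linalg.norm(a-b),(a+b)/2,np.degrees(np.arctan2(-(a-b)[0],(a-b)[1])))
e=onz(d,f((510,172)),.05);print(e,np.degrees(np.arctan2(*(e-a)[[1,0]])))
a=onz(d,f((88,60)),.008);b=onz(d,f((78,555)),.008);print("lip",a,b,np.linalg.norm(a-b),(a+b)/2,np.degrees(np.arctan2(-(a-b)[0],(a-b)[1])))
print(proj(d,[ctrl.get_obs()["tool_pos"]]))
```

```text
[0.60882162 0.26720676 0.05      ] [0.61903349 0.17809898 0.05      ] 0.08969101545685679 [0.61392755 0.22265287 0.05      ] 6.537648841762687
[0.71876058 0.27611492 0.05      ] 4.632456436850114
lip [0.59723038 0.29743695 0.008     ] [0.60746945 0.13008861 0.008     ] 0.16766128143400974 [0.60234992 0.21376278 0.008     ] 3.501230567155555
[[277.42927532 272.57037647]]
```

>>> {"fn": "play_rows", "kwargs": {"moves": [{"x": 1.0,"y": -0.2,"z": -2,"turn": 1.3,"jaw": 3.2},{"x": 1.0,"y": -0.2,"z": -3,"turn": 0,"jaw": 3.2},{"x": 0,"y": 0,"z": -3,"turn": 0,"jaw": 3.2},{"x": 0,"y": 0,"z": -3,"turn": 0,"jaw": 3.2},{"x": 0,"y": 0,"z": -3,"turn": 0,"jaw": 3.2},{"x": 0,"y": 0,"z": -2.5,"turn": 0,"jaw": 3.2},{"x": 0,"y": 0,"z": 0,"turn": 0,"jaw": 3.2},{"x": 0,"y": 0,"z": 0,"turn": 0,"jaw": 3.2}]}}

```text
t: 4.5
tool_pos: [0.6129, 0.2251, 0.0808]
tool_rot: [-1.257, 1.139, -1.135]
contact_force: [0.1, -0.3, 0.6]
opening: 0.0323
```

Run:
```python
from h import *
st();d=save("wrist","w3");s=save("side","s3")
cv2.imwrite("pics/s3z.png",cv2.resize(s["img"][100:220,220:360,::-1],None,fx=4,fy=4,interpolation=cv2.INTER_CUBIC))
```

```text
t 4.5 pos [0.6129 0.2251 0.0808] jawyaw 5.63 down [-0.004 -0.001 -1.   ] open 0.0323 F [ 0.1 -0.3  0.6] T [-0.01 -0.03  0.04]
```

View pics/w3.png

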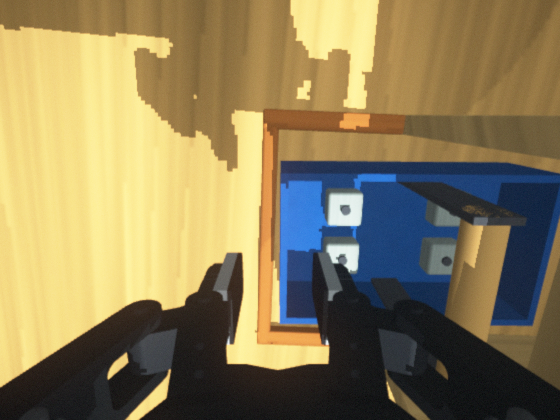

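View pics/s3z.png

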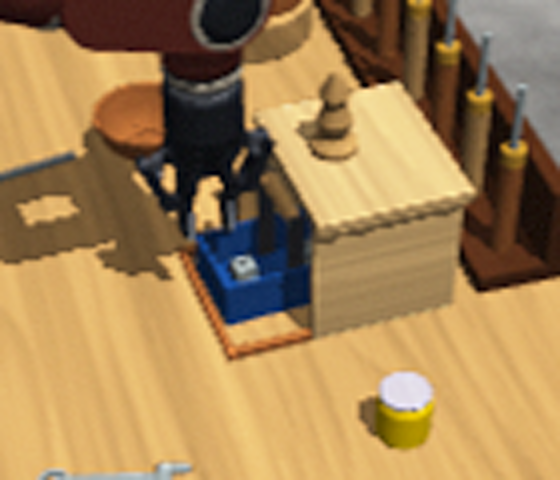

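The wrist view shows the front wall's rim at column ~281, rows 163–322, between the fingers (columns 235 and 320) and just right of their midline. I'll shift 3 mm in x and go down.

>>> {"fn": "play_rows", "kwargs": {"moves": [{"x": 0.3,"y": -0.2,"z": -2,"turn": 0,"jaw": 3.2},{"x": 0,"y": 0,"z": -2,"turn": 0,"jaw": 3.2},{"x": 0,"y": 0,"z": -1.0,"turn": 0,"jaw": 3.2},{"x": 0,"y": 0,"z": -0.9,"turn": 0,"jaw": 3.2},{"x": 0,"y": 0,"z": 0,"turn": 0,"jaw": 3.2},{"x": 0,"y": 0,"z": 0,"turn": 0,"jaw": 3.2}]}}

```text
t: 5.1
tool_pos: [0.6181, 0.2227, 0.0241]
tool_rot: [-1.253, 1.137, -1.138]
contact_force: [-0.6, -0.1, -0.0]
opening: 0.0323
```

Run:
```python
from h import *
st();d=save("wrist","w4")
```

```text
t 5.1 pos [0.6181 0.2227 0.0241] jawyaw 5.55 down [ 0.001  0.    -1.   ] open 0.0323 F [-0.6 -0.1 -0. ] T [-0.02 -0.    0.03]
```

View pics/w4.png

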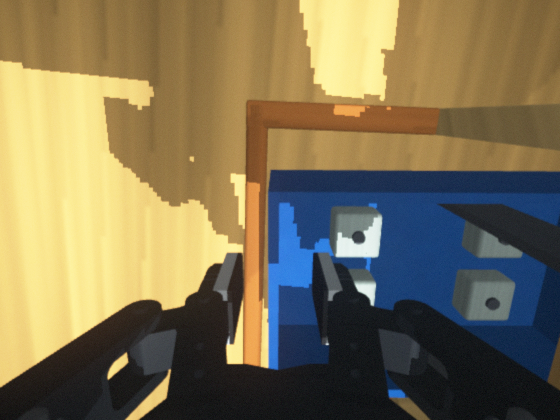

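Wall at columns 268–278 between the fingers, as wanted. I'll close on it firmly.

>>> {"fn": "play_rows", "kwargs": {"moves": [{"x": -0.1,"y": 0,"z": -0.2,"turn": 0,"jaw": 1.5},{"x": 0,"y": 0,"z": 0,"turn": 0,"jaw": 0.5},{"x": 0,"y": 0,"z": 0,"turn": 0,"jaw": 0},{"x": 0,"y": 0,"z": 0,"turn": 0,"jaw": 0},{"x": 0,"y": 0,"z": 0,"turn": 0,"jaw": 0},{"x": 0,"y": 0,"z": 0,"turn": 0,"jaw": 0}], "squeeze": 90}}

```text
t: 5.65
tool_pos: [0.6172, 0.2225, 0.0223]
tool_rot: [-1.252, 1.137, -1.138]
contact_force: [-2.0, 0.5, 5.9]
opening: 0.0024
```

Run:
```python
from h import *
st()
```

```text
t 5.65 pos [0.6172 0.2225 0.0223] jawyaw 5.53 down [ 0.001  0.    -1.   ] open 0.0024 F [-2.   0.5  5.9] T [-0.14  0.25 -0.09]
```

>>> {"fn": "play_rows", "kwargs": {"moves": [{"x": 0,"y": 0,"z": 0.3,"turn": 0,"jaw": 0},{"x": 0,"y": 0,"z": 0.3,"turn": 0,"jaw": 0},{"x": 0,"y": 0,"z": 0.4,"turn": 0,"jaw": 0},{"x": 0,"y": 0,"z": 0.4,"turn": 0,"jaw": 0},{"x": 0,"y": 0,"z": 0,"turn": 0,"jaw": 0},{"x": 0,"y": 0,"z": 0,"turn": 0,"jaw": 0}]}}

```text
t: 6.15
tool_pos: [0.6167, 0.2225, 0.0354]
tool_rot: [-1.253, 1.138, -1.138]
contact_force: [0.5, -0.1, -3.7]
opening: 0.0024
```

Run:
```python
from h import *
st();d=save("wrist","w5");s=save("side","s5")
cv2.imwrite("pics/s5z.png",cv2.resize(s["img"][100:220,220:360,::-1],None,fx=5,fy=5,interpolation=cv2.INTER_CUBIC))
```

```text
t 6.15 pos [0.6167 0.2225 0.0354] jawyaw 5.54 down [ 0.  0. -1.] open 0.0024 F [ 0.5 -0.1 -3.7] T [-0.01  0.28 -0.01]
```

View pics/s5z.png

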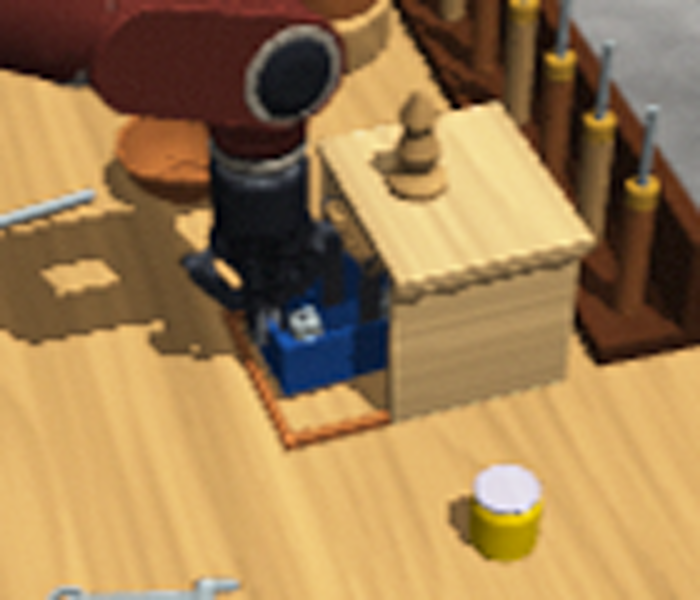

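View pics/w5.png

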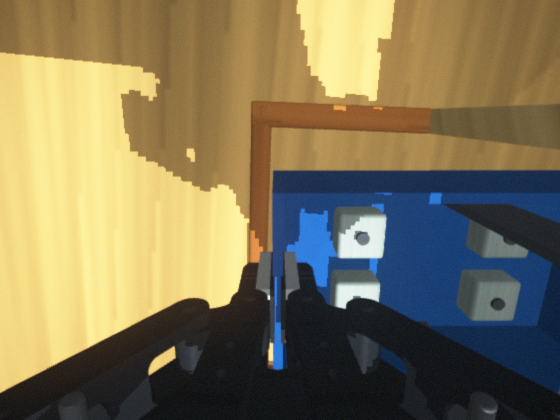

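Force −3.7 N and torque 0.28 N m show it is fully carried, and it looks level. The wall sits in the fingers at column ~277. I'll pull it out along the bay.

>>> {"fn": "play_rows", "kwargs": {"moves": [{"x": -0.5,"y": 0,"z": 0,"turn": 0,"jaw": 0},{"x": -1.0,"y": -0.1,"z": 0,"turn": 0,"jaw": 0},{"x": -1.5,"y": -0.1,"z": 0,"turn": 0,"jaw": 0},{"x": -1.5,"y": -0.1,"z": 0,"turn": 0,"jaw": 0},{"x": -1.5,"y": -0.1,"z": 0,"turn": 0,"jaw": 0},{"x": -1.5,"y": -0.1,"z": 0,"turn": 0,"jaw": 0},{"x": -1.5,"y": -0.1,"z": 0,"turn": 0,"jaw": 0},{"x": -1.5,"y": -0.1,"z": 0,"turn": 0,"jaw": 0}]}}

```text
t: 6.92
tool_pos: [0.5098, 0.2153, 0.035]
tool_rot: [-1.254, 1.138, -1.137]
contact_force: [-0.4, 0.2, -3.2]
opening: 0.0023
```

>>> {"fn": "play_rows", "kwargs": {"moves": [{"x": -1.5,"y": -0.1,"z": 0,"turn": 0,"jaw": 0},{"x": -1.5,"y": -0.1,"z": 0,"turn": 0,"jaw": 0},{"x": -1.5,"y": -0.1,"z": 0,"turn": 0,"jaw": 0},{"x": -1.5,"y": -0.1,"z": 0,"turn": 0,"jaw": 0},{"x": -1.5,"y": -0.1,"z": 0,"turn": 0,"jaw": 0},{"x": -1.5,"y": -0.1,"z": 0,"turn": 0,"jaw": 0},{"x": -1.5,"y": -0.1,"z": 0,"turn": 0,"jaw": 0},{"x": -1.0,"y": 0,"z": 0,"turn": 0,"jaw": 0}]}}

```text
t: 7.58
tool_pos: [0.3942, 0.2081, 0.0346]
tool_rot: [-1.255, 1.139, -1.137]
contact_force: [0.0, -0.1, -4.4]
opening: 0.0026
```

Run:
```python
from h import *
st();d=save("wrist","w6");s=save("side","s6")
cv2.imwrite("pics/s6z.png",cv2.resize(s["img"][80:240,180:360,::-1],None,fx=4,fy=3.5,interpolation=cv2.INTER_CUBIC))
```

```text
t 7.58 pos [0.3942 0.2081 0.0346] jawyaw 5.56 down [-0.002 -0.    -1.   ] open 0.0026 F [ 0.  -0.1 -4.4] T [-0.06  0.31  0.04]
```

View pics/s6z.png

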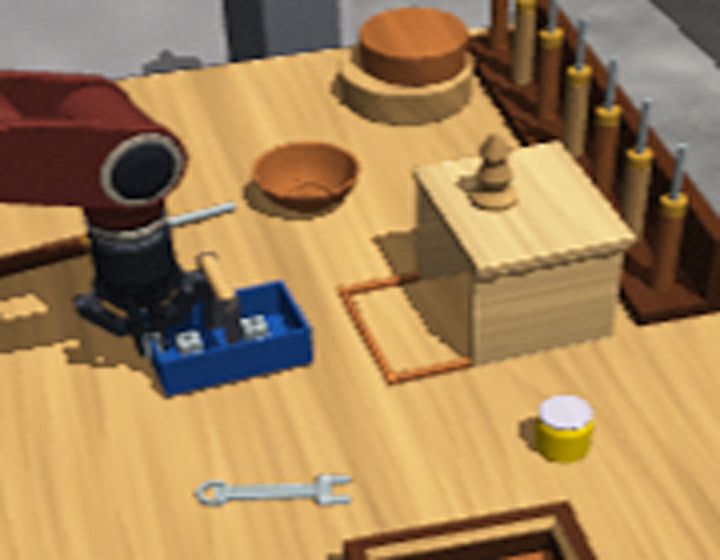

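Out over the lip and level. I'll lower it to the bench.

>>> {"fn": "play_rows", "kwargs": {"moves": [{"x": 0,"y": 0,"z": 0,"turn": 0,"jaw": 0},{"x": 0,"y": 0,"z": -0.4,"turn": 0,"jaw": 0},{"x": 0,"y": 0,"z": -0.4,"turn": 0,"jaw": 0},{"x": 0,"y": 0,"z": -0.2,"turn": 0,"jaw": 0},{"x": 0,"y": 0,"z": -0.2,"turn": 0,"jaw": 0},{"x": 0,"y": 0,"z": 0,"turn": 0,"jaw": 0},{"x": 0,"y": 0,"z": 0,"turn": 0,"jaw": 0}]}}

```text
t: 8.27
tool_pos: [0.3969, 0.2084, 0.0232]
tool_rot: [-1.254, 1.138, -1.138]
contact_force: [0.9, 0.7, -3.1]
opening: 0.002
```

Run:
```python
from h import *
st()
```

```text
t 8.27 pos [0.3969 0.2084 0.0232] jawyaw 5.53 down [-0. -0. -1.] open 0.002 F [ 0.9  0.7 -3.1] T [ 0.01  0.26 -0.03]
```

>>> {"fn": "play_rows", "kwargs": {"moves": [{"x": 0,"y": 0,"z": -0.1,"turn": 0,"jaw": 0},{"x": 0,"y": 0,"z": 0,"turn": 0,"jaw": 0},{"x": 0,"y": 0,"z": 0,"turn": 0,"jaw": 0}]}}

```text
t: 8.52
tool_pos: [0.3971, 0.2085, 0.0226]
tool_rot: [-1.253, 1.137, -1.138]
contact_force: [0.0, -0.2, -3.3]
opening: 0.0025
```

>>> {"fn": "play_rows", "kwargs": {"moves": [{"x": 0,"y": 0,"z": -0.1,"turn": 0,"jaw": 0},{"x": 0,"y": 0,"z": 0,"turn": 0,"jaw": 0},{"x": 0,"y": 0,"z": 0,"turn": 0,"jaw": 0}]}}

```text
t: 8.77
tool_pos: [0.3971, 0.2086, 0.0223]
tool_rot: [-1.253, 1.137, -1.138]
contact_force: [-4.0, -2.2, 5.8]
opening: 0.0021
```

Run:
```python
from h import *
st()
```

```text
t 8.77 pos [0.3971 0.2086 0.0223] jawyaw 5.54 down [ 0.  0. -1.] open 0.0021 F [-4.  -2.2  5.8] T [-0.2   0.59 -0.03]
```

>>> {"fn": "play_rows", "kwargs": {"moves": [{"x": 0,"y": 0,"z": 0,"turn": 0,"jaw": 0.8},{"x": 0,"y": 0,"z": 0,"turn": 0,"jaw": 1.6},{"x": 0,"y": 0,"z": 0,"turn": 0,"jaw": 2.6},{"x": 0,"y": 0,"z": 0,"turn": 0,"jaw": 3.0},{"x": 0,"y": 0,"z": 0,"turn": 0,"jaw": 3.0},{"x": 0,"y": 0,"z": 0.5,"turn": 0,"jaw": 3.0},{"x": 0,"y": 0,"z": 2,"turn": 0,"jaw": 3.0},{"x": 0,"y": 0,"z": 3,"turn": 0,"jaw": 3.0}]}}

```text
t: 9.43
tool_pos: [0.3941, 0.2075, 0.0741]
tool_rot: [-1.26, 1.142, -1.136]
contact_force: [1.1, 0.5, -0.2]
opening: 0.0298
```

>>> {"fn": "play_rows", "kwargs": {"moves": [{"x": 0,"y": 0,"z": 4,"turn": 0,"jaw": 3},{"x": 0,"y": 0,"z": 4,"turn": 0,"jaw": 3},{"x": 0,"y": 0,"z": 4,"turn": 0,"jaw": 6},{"x": 0,"y": 0,"z": 3,"turn": 0,"jaw": 6},{"x": 0,"y": 0,"z": 0,"turn": 0,"jaw": 6},{"x": 0,"y": 0,"z": 0,"turn": 0,"jaw": 6}]}}

```text
t: 9.93
tool_pos: [0.398, 0.2089, 0.2294]
tool_rot: [-1.248, 1.134, -1.139]
contact_force: [0.6, -0.7, -1.5]
opening: 0.0601
```

Run:
```python
from h import *
st();d=save("wrist","w7");s=save("side","s7")
for c,D in(("wrist",d),("side",s)):
  for n in("carrier_grip","carrier_rim","carrier_center","carrier"):
    print(c,n,[(np.round(q["point"],1),round(q["score"],2),onz(D,q["point"],Z[n]).round(4)) for q in pinpoint(c,n)[:1]])
```

```text
t 9.93 pos [0.398  0.2089 0.2294] jawyaw 5.54 down [ 0.006  0.002 -1.   ] open 0.0601 F [ 0.6 -0.7 -1.5] T [-0.02  0.05 -0.02]
wrist carrier_grip [(array([365.5, 206.8]), 0.97, array([0.471 , 0.2138, 0.105 ]))]
wrist carrier_rim [(array([271.4, 189.9]), 0.85, array([0.3931, 0.2084, 0.05  ]))]
wrist carrier_center [(array([345.3, 185.4]), 0.78, array([0.4701, 0.2152, 0.025 ]))]
wrist carrier [(array([339.6, 181.3]), 0.87, array([0.4688, 0.2146, 0.    ]))]
side carrier_grip [(array([235.7, 161.8]), 0.95, array([0.4741, 0.2144, 0.105 ]))]
side carrier_rim [(array([217.2, 178.7]), 0.79, array([0.394 , 0.2018, 0.05  ]))]
side carrier_center [(array([215.7, 177.3]), 0.7, array([0.3911, 0.2389, 0.025 ]))]
side carrier [(array([240.5, 177.1]), 0.72, array([0.4886, 0.2394, 0.    ]))]
```

View pics/w7.png

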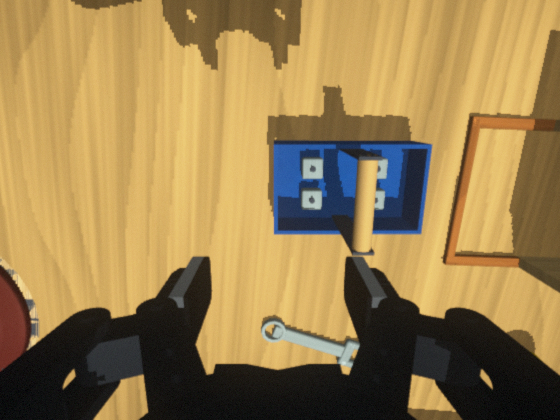

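View pics/s7.png

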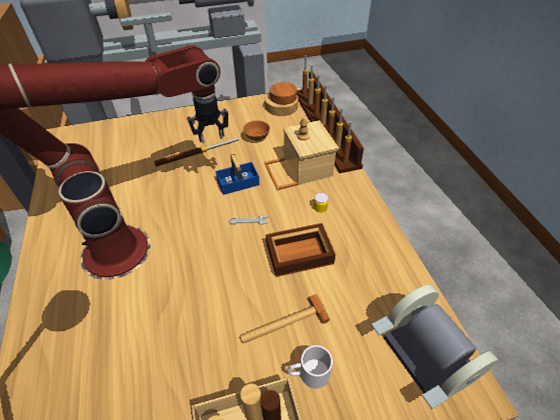

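The carrier stands flat on the open bench, clear of the lip, with the dowel at about (365,207) in the wrist view. The grip point from both cameras, (0.471–0.474, 0.214), agrees with the release pose. I'll move over the handle.

>>> {"fn": "play_rows", "kwargs": {"moves": [{"x": 2.4,"y": 0.2,"z": 0,"turn": 0,"jaw": 6},{"x": 2.4,"y": 0.2,"z": -1,"turn": 0,"jaw": 6},{"x": 2.4,"y": 0.2,"z": -2,"turn": 0,"jaw": 6},{"x": 0.1,"y": 0,"z": -3,"turn": 0,"jaw": 6},{"x": 0,"y": 0,"z": -2.5,"turn": 0,"jaw": 6},{"x": 0,"y": 0,"z": 0,"turn": 0,"jaw": 6},{"x": 0,"y": 0,"z": 0,"turn": 0,"jaw": 6}]}}

```text
t: 11.02
tool_pos: [0.4685, 0.2141, 0.1397]
tool_rot: [-1.257, 1.14, -1.136]
contact_force: [0.6, -0.9, 0.5]
opening: 0.0602
```

Run:
```python
from h import *
st();d=save("wrist","w8")
```

```text
t 11.02 pos [0.4685 0.2141 0.1397] jawyaw 5.54 down [-0.004 -0.001 -1.   ] open 0.0602 F [ 0.6 -0.9  0.5] T [0.   0.01 0.05]
```

View pics/w8.png

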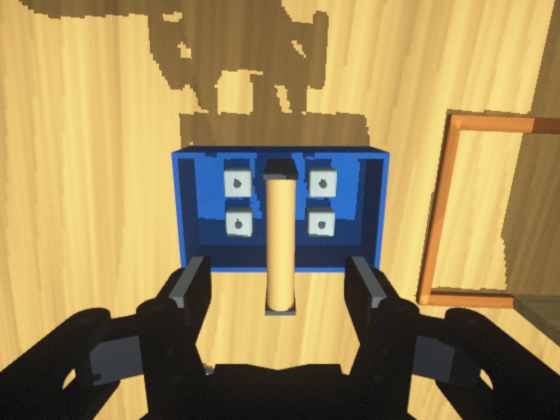

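Dowel at columns 267–295, centred and parallel to the fingers. I'll descend and grip.

>>> {"fn": "play_rows", "kwargs": {"moves": [{"x": 0.2,"y": 0,"z": -2,"turn": 0,"jaw": 6},{"x": 0,"y": 0,"z": -2,"turn": 0,"jaw": 6},{"x": 0,"y": 0,"z": -1.3,"turn": 0,"jaw": 6},{"x": 0,"y": 0,"z": 0,"turn": 0,"jaw": 4},{"x": 0,"y": 0,"z": 0,"turn": 0,"jaw": 2.5},{"x": 0,"y": 0,"z": 0,"turn": 0,"jaw": 1.0},{"x": 0,"y": 0,"z": 0,"turn": 0,"jaw": 1.0},{"x": 0,"y": 0,"z": 0,"turn": 0,"jaw": 1.0}], "squeeze": 60}}

```text
t: 11.73
tool_pos: [0.4728, 0.2149, 0.0904]
tool_rot: [-1.251, 1.136, -1.138]
contact_force: [-2.1, 0.4, 5.2]
opening: 0.0143
```

Run:
```python
from h import *
st();d=save("wrist","w9")
```

```text
t 11.73 pos [0.4728 0.2149 0.0904] jawyaw 5.54 down [ 0.003  0.001 -1.   ] open 0.0143 F [-2.1  0.4  5.2] T [-0.05  0.31  0.02]
```

View pics/w9.png

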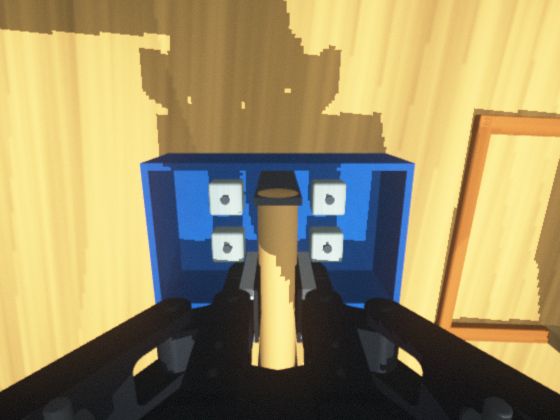

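Grip on the dowel is good. Lifting straight up first.

>>> {"fn": "play_rows", "kwargs": {"moves": [{"x": 0,"y": 0,"z": 0.5,"turn": 0,"jaw": 1},{"x": 0,"y": 0,"z": 1,"turn": 0,"jaw": 1},{"x": 0,"y": 0,"z": 2,"turn": 0,"jaw": 1},{"x": 0,"y": 0,"z": 2,"turn": 0,"jaw": 1},{"x": 0,"y": 0,"z": 2,"turn": 0,"jaw": 1},{"x": 0,"y": 0,"z": 2,"turn": 0,"jaw": 1},{"x": 0,"y": 0,"z": 0.5,"turn": 0,"jaw": 1},{"x": 0,"y": 0,"z": 0,"turn": 0,"jaw": 1}]}}

```text
t: 12.45
tool_pos: [0.4728, 0.2147, 0.1905]
tool_rot: [-1.25, 1.135, -1.139]
contact_force: [-1.0, 0.8, -4.4]
opening: 0.0142
```

Run:
```python
from h import *
st();d=save("wrist","w10");s=save("scene","c10");cv2.imwrite("pics/c10z.png",cv2.resize(s["img"][120:320,180:440,::-1],None,fx=3,fy=3,interpolation=cv2.INTER_CUBIC))
```

```text
t 12.45 pos [0.4728 0.2147 0.1905] jawyaw 5.54 down [ 0.004  0.001 -1.   ] open 0.0142 F [-1.   0.8 -4.4] T [ 0.02 -0.03  0.03]
```

View pics/c10z.png

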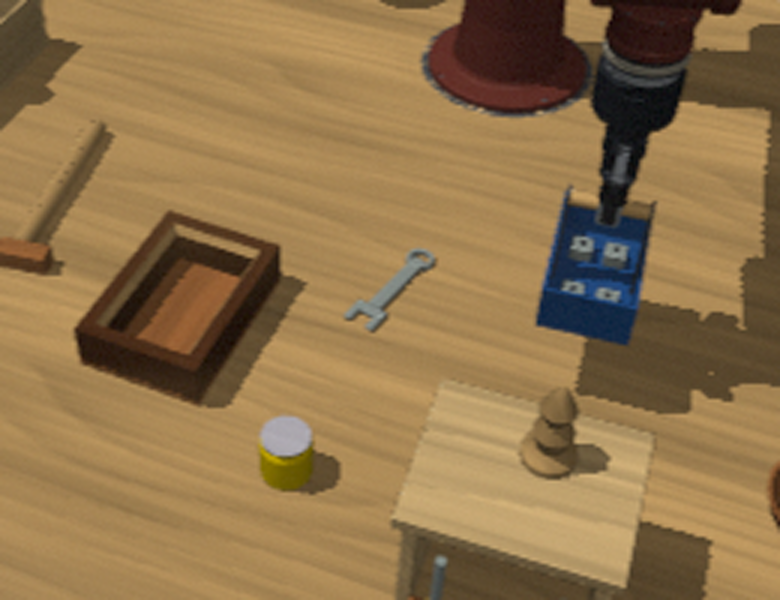

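View pics/w10.png

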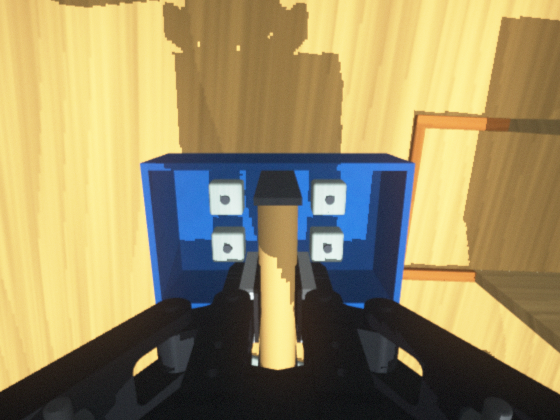

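The carrier hangs level in the gripper. Carrying it to above the well.

>>> {"fn": "play_rows", "kwargs": {"moves": [{"x": 0.3,"y": -1,"z": 0,"turn": -0.4,"jaw": 1},{"x": 0.6,"y": -2,"z": 0,"turn": -0.4,"jaw": 1},{"x": 0.8,"y": -2.5,"z": 0,"turn": -0.4,"jaw": 1},{"x": 0.8,"y": -2.5,"z": 0,"turn": -0.4,"jaw": 1},{"x": 0.8,"y": -2.5,"z": 0,"turn": -0.4,"jaw": 1},{"x": 0.8,"y": -2.5,"z": 0,"turn": -0.4,"jaw": 1},{"x": 0.8,"y": -2.5,"z": 0,"turn": -0.4,"jaw": 1},{"x": 0.8,"y": -2.5,"z": 0,"turn": -0.4,"jaw": 1}]}}

```text
t: 13.22
tool_pos: [0.5279, 0.0325, 0.1862]
tool_rot: [-1.23, 1.182, -1.178]
contact_force: [-0.1, -0.1, -4.0]
opening: 0.0142
```

>>> {"fn": "play_rows", "kwargs": {"moves": [{"x": 0.8,"y": -2.5,"z": 0,"turn": -0.4,"jaw": 1},{"x": 0.8,"y": -2.5,"z": 0,"turn": -0.4,"jaw": 1},{"x": 0.8,"y": -2.5,"z": 0,"turn": -0.4,"jaw": 1},{"x": 0.8,"y": -2.5,"z": 0,"turn": -0.4,"jaw": 1},{"x": 0.8,"y": -2.5,"z": 0,"turn": -0.4,"jaw": 1},{"x": 0.8,"y": -2.5,"z": 0,"turn": -0.4,"jaw": 1},{"x": 0.8,"y": -2.5,"z": 0,"turn": -0.4,"jaw": 1},{"x": 0.8,"y": -2.2,"z": 0,"turn": -0.4,"jaw": 1}]}}

```text
t: 13.88
tool_pos: [0.5916, -0.1647, 0.1859]
tool_rot: [-1.203, 1.224, -1.219]
contact_force: [1.1, 0.8, -4.4]
opening: 0.0139
```

>>> {"fn": "play_rows", "kwargs": {"moves": [{"x": 0.4,"y": -1.5,"z": 0,"turn": -0.4,"jaw": 1},{"x": 0,"y": -1,"z": 0,"turn": 0,"jaw": 1},{"x": 0,"y": 0,"z": 0,"turn": 0,"jaw": 1},{"x": 0,"y": 0,"z": 0,"turn": 0,"jaw": 1}]}}

```text
t: 14.22
tool_pos: [0.596, -0.1872, 0.1874]
tool_rot: [-1.199, 1.228, -1.224]
contact_force: [-0.1, -0.1, -3.1]
opening: 0.0142
```

Run:
```python
from h import *
st();d=save("wrist","w11");c=save("scene","c11");s=save("side","s11")
cv2.imwrite("pics/c11z.png",cv2.resize(c["img"][120:270,160:320,::-1],None,fx=4,fy=4,interpolation=cv2.INTER_CUBIC))
cv2.imwrite("pics/s11z.png",cv2.resize(s["img"][160:310,220:370,::-1],None,fx=4,fy=4,interpolation=cv2.INTER_CUBIC))
```

```text
t 14.22 pos [ 0.596  -0.1872  0.1874] jawyaw -1.29 down [-0.002  0.001 -1.   ] open 0.0142 F [-0.1 -0.1 -3.1] T [0.02 0.   0.03]
```

View pics/c11z.png

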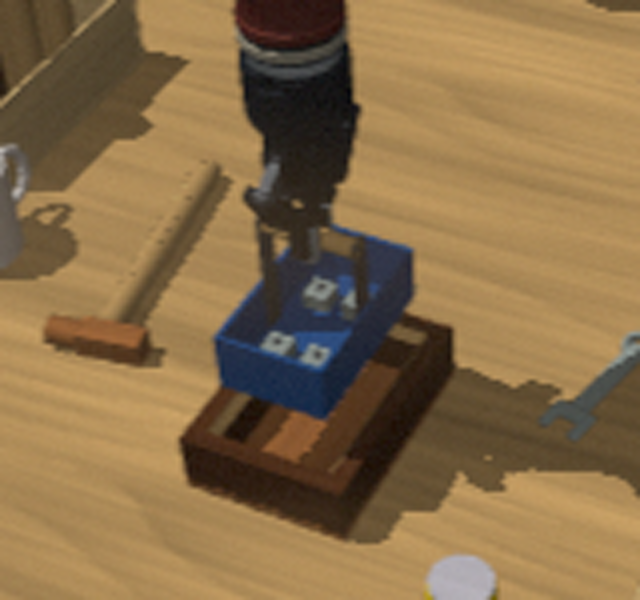

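View pics/s11z.png

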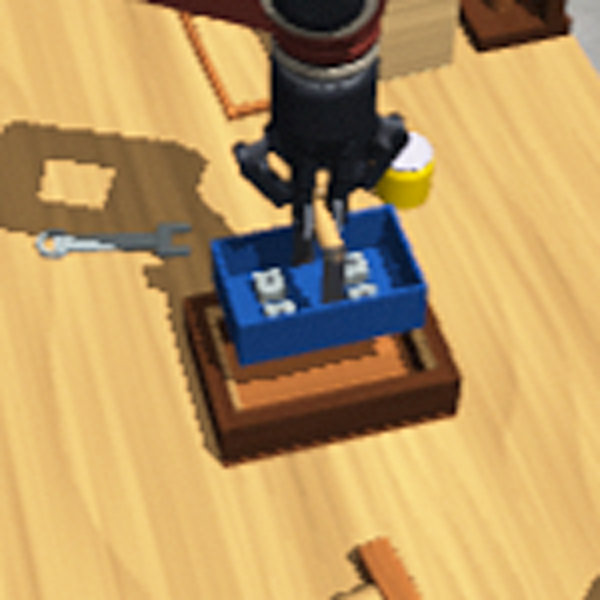

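View pics/w11.png

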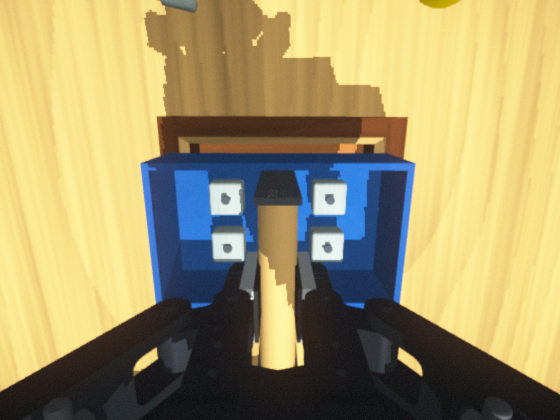

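The wrist view shows the well block's far edge from (159,118) to (407,118) above the tray. The side and scene views show the carrier level over the well. Now I'll refine the well pose.

Run:
```python
import cv2
i=cv2.imread("pics/w11.png")
cv2.imwrite("pics/w11a.png",cv2.resize(i[105:175,140:280],None,fx=5.5,fy=5.5,interpolation=cv2.INTER_CUBIC))
cv2.imwrite("pics/w11b.png",cv2.resize(i[105:175,280:420],None,fx=5.5,fy=5.5,interpolation=cv2.INTER_CUBIC))
```

```text
(no output)
```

View pics/w11a.png

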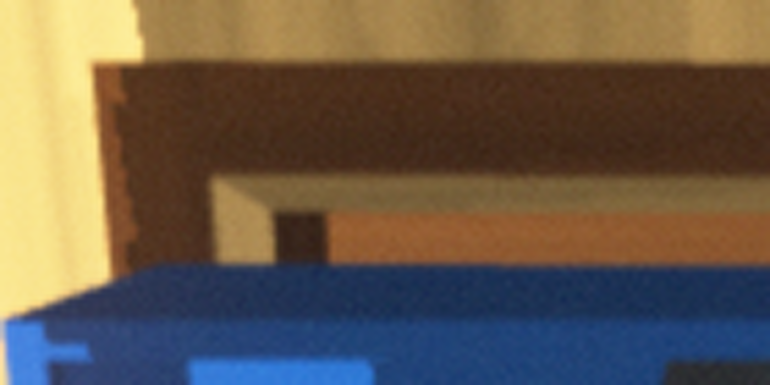

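View pics/w11b.png

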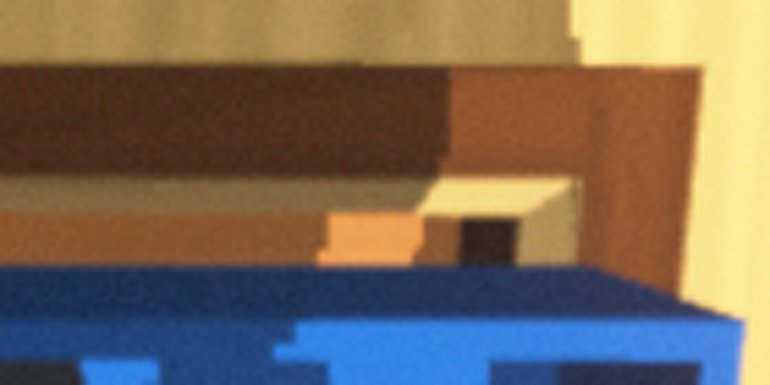

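Run:
```python
from h import *
d=eyes.get_image("wrist");st()
fa=lambda p:(p[0]/5.5+140,p[1]/5.5+105);fb=lambda p:(p[0]/5.5+280,p[1]/5.5+105)
def pr(n,a,b,z,off):
    A=onz(d,a,z);B=onz(d,b,z);v=(B-A)[:2];L=np.linalg.norm(v);u=v/L;c=(A+B)[:2]/2+off*np.array([u[1],-u[0]])
    print(n,"len",L.round(4),"yaw",np.degrees(np.arctan2(v[1],v[0])).round(2),"centre",c.round(4))
pr("flare top",fa((211,176)),fb((581,179)),.054,.0535)
pr("flare bot",fa((276,212)),fb((517,216)),.044,.0475)
pr("block top",fa((122,170)),fb((700,66)),.054,.0695) if 0 else None
pr("block outer",fa((94,63)),fb((704,66)),.054,.0695)
# carrier rim at present: underside z
z=ctrl.get_obs()["tool_pos"][2]-.0904
pr("carrier rim",fa((5,320)),fb((743,320)),z+.05,.045)
pr("carrier bottom",fa((150,266)),fb((597,267)),z,.045)
s=eyes.get_image("side");c=eyes.get_image("scene")
for nm,D,f,P in(("side",s,lambda p:(p[0]/3+210,p[1]/3+100),[(170,405),(335,372),(375,463),(197,500)]),("scene",c,lambda p:(p[0]/3+180,p[1]/3+170),[(170,63),(280,97),(202,215),(80,180)])):
    W=np.array([onz(D,f(p),.054)[:2] for p in P]);print(nm,W.mean(0).round(4))
```

```text
t 14.42 pos [ 0.5965 -0.1864  0.1883] jawyaw -1.18 down [-0.  0. -1.] open 0.0139 F [ 0.3 -0.4 -4.9] T [-0.01 -0.05 -0.01]
flare top len 0.1668 yaw -1.31 centre [ 0.5996 -0.1868]
flare bot len 0.1541 yaw -1.38 centre [ 0.5998 -0.1869]
block outer len 0.1987 yaw -1.28 centre [ 0.6    -0.1869]
carrier rim len 0.1487 yaw -1.15 centre [ 0.5964 -0.186 ]
carrier bottom len 0.1517 yaw -1.2 centre [ 0.5964 -0.1863]
side [ 0.6021 -0.1916]
scene [ 0.5969 -0.1812]
```

Wrist measurements agree closely, with sizes of 0.167, 0.154 and 0.199 m as specified: the well is at (0.5998, −0.1869), yaw −1.3°, and the carrier at (0.5964, −0.1862), yaw −1.2°. I'll shift 3.5 mm in x and lower.

>>> {"fn": "play_rows", "kwargs": {"moves": [{"x": 0.35,"y": -0.1,"z": 0,"turn": -0.1,"jaw": 1},{"x": 0,"y": 0,"z": -1,"turn": 0,"jaw": 1},{"x": 0,"y": 0,"z": -1.2,"turn": 0,"jaw": 1},{"x": 0,"y": 0,"z": -1,"turn": 0,"jaw": 1},{"x": 0,"y": 0,"z": -0.5,"turn": 0,"jaw": 1},{"x": 0,"y": 0,"z": 0,"turn": 0,"jaw": 1},{"x": 0,"y": 0,"z": 0,"turn": 0,"jaw": 1},{"x": 0,"y": 0,"z": 0,"turn": 0,"jaw": 1}]}}

```text
t: 15.18
tool_pos: [0.6004, -0.1887, 0.1516]
tool_rot: [-1.198, 1.226, -1.227]
contact_force: [0.2, 0.3, -3.8]
opening: 0.0141
```

Run:
```python
from h import *
st();d=save("wrist","w12")
```

```text
t 15.18 pos [ 0.6004 -0.1887  0.1516] jawyaw -1.36 down [ 0. -0. -1.] open 0.0141 F [ 0.2  0.3 -3.8] T [ 0.03  0.01 -0.03]
```

View pics/w12.png

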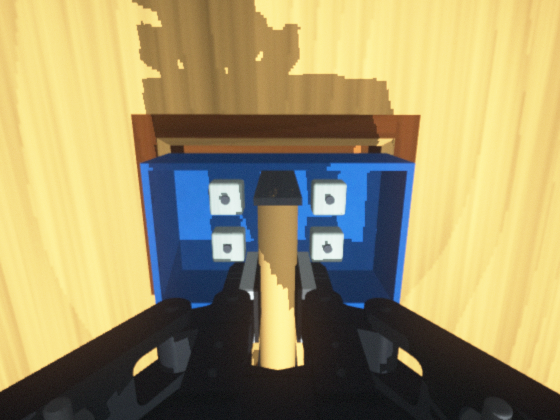

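>>> {"fn": "play_rows", "kwargs": {"moves": [{"x": -0.1,"y": 0.15,"z": 0,"turn": 0,"jaw": 1},{"x": 0,"y": 0,"z": -0.6,"turn": 0,"jaw": 1},{"x": 0,"y": 0,"z": -0.6,"turn": 0,"jaw": 1},{"x": 0,"y": 0,"z": -0.5,"turn": 0,"jaw": 1},{"x": 0,"y": 0,"z": -0.4,"turn": 0,"jaw": 1},{"x": 0,"y": 0,"z": 0,"turn": 0,"jaw": 1},{"x": 0,"y": 0,"z": 0,"turn": 0,"jaw": 1}]}}

```text
t: 15.82
tool_pos: [0.5988, -0.1869, 0.1295]
tool_rot: [-1.198, 1.228, -1.226]
contact_force: [0.1, -0.1, -3.8]
opening: 0.0139
```

Run:
```python
from h import *
st()
```

```text
t 15.82 pos [ 0.5988 -0.1869  0.1295] jawyaw -1.36 down [-0.001  0.001 -1.   ] open 0.0139 F [ 0.1 -0.1 -3.8] T [-0.06 -0.04 -0.04]
```

The underside is already 5 mm into the straight part with no contact force. I'll carry on down gently.

>>> {"fn": "play_rows", "kwargs": {"moves": [{"x": 0,"y": 0,"z": -0.6,"turn": 0,"jaw": 1},{"x": 0,"y": 0,"z": -0.6,"turn": 0,"jaw": 1},{"x": 0,"y": 0,"z": -0.6,"turn": 0,"jaw": 1},{"x": 0,"y": 0,"z": -0.5,"turn": 0,"jaw": 1},{"x": 0,"y": 0,"z": -0.3,"turn": 0,"jaw": 1},{"x": 0,"y": 0,"z": 0,"turn": 0,"jaw": 1},{"x": 0,"y": 0,"z": 0,"turn": 0,"jaw": 1}]}}

```text
t: 16.4
tool_pos: [0.599, -0.187, 0.1039]
tool_rot: [-1.198, 1.227, -1.226]
contact_force: [0.1, 0.3, -3.1]
opening: 0.0139
```

>>> {"fn": "play_rows", "kwargs": {"moves": [{"x": 0,"y": 0,"z": -0.2,"turn": 0,"jaw": 1},{"x": 0,"y": 0,"z": -0.1,"turn": 0,"jaw": 1},{"x": 0,"y": 0,"z": 0,"turn": 0,"jaw": 1},{"x": 0,"y": 0,"z": 0,"turn": 0,"jaw": 1}]}}

```text
t: 16.73
tool_pos: [0.5993, -0.1871, 0.1014]
tool_rot: [-1.198, 1.227, -1.227]
contact_force: [0.2, -0.8, -3.9]
opening: 0.0142
```

>>> {"fn": "play_rows", "kwargs": {"moves": [{"x": 0,"y": 0,"z": -0.2,"turn": 0,"jaw": 1},{"x": 0,"y": 0,"z": 0,"turn": 0,"jaw": 1},{"x": 0,"y": 0,"z": 0,"turn": 0,"jaw": 1}]}}

```text
t: 16.98
tool_pos: [0.5991, -0.187, 0.0991]
tool_rot: [-1.198, 1.227, -1.226]
contact_force: [-0.0, -0.6, -3.7]
opening: 0.014
```

>>> {"fn": "play_rows", "kwargs": {"moves": [{"x": 0,"y": 0,"z": -0.1,"turn": 0,"jaw": 1},{"x": 0,"y": 0,"z": 0,"turn": 0,"jaw": 1},{"x": 0,"y": 0,"z": 0,"turn": 0,"jaw": 1}]}}

```text
t: 17.23
tool_pos: [0.5993, -0.1871, 0.0985]
tool_rot: [-1.198, 1.226, -1.227]
contact_force: [0.6, 1.0, -2.3]
opening: 0.014
```

>>> {"fn": "play_rows", "kwargs": {"moves": [{"x": 0,"y": 0,"z": -0.1,"turn": 0,"jaw": 1},{"x": 0,"y": 0,"z": 0,"turn": 0,"jaw": 1},{"x": 0,"y": 0,"z": 0,"turn": 0,"jaw": 1}]}}

```text
t: 17.48
tool_pos: [0.5994, -0.1872, 0.0984]
tool_rot: [-1.198, 1.226, -1.227]
contact_force: [-4.7, 1.0, 5.3]
opening: 0.0143
```

Run:
```python
from h import *
st();d=save("wrist","w13");c=save("scene","c13");s=save("side","s13")
cv2.imwrite("pics/c13z.png",cv2.resize(c["img"][120:270,160:320,::-1],None,fx=4,fy=4,interpolation=cv2.INTER_CUBIC))
cv2.imwrite("pics/s13z.png",cv2.resize(s["img"][160:310,220:370,::-1],None,fx=4,fy=4,interpolation=cv2.INTER_CUBIC))
```

```text
t 17.48 pos [ 0.5994 -0.1872  0.0984] jawyaw -1.36 down [ 0. -0. -1.] open 0.0143 F [-4.7  1.   5.3] T [ 0.25  0.69 -0.05]
```

View pics/w13.png

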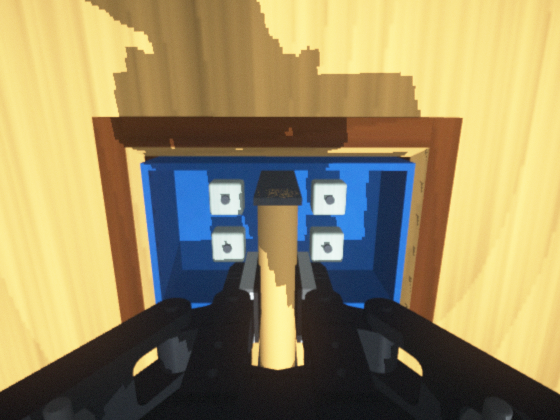

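View pics/s13z.png

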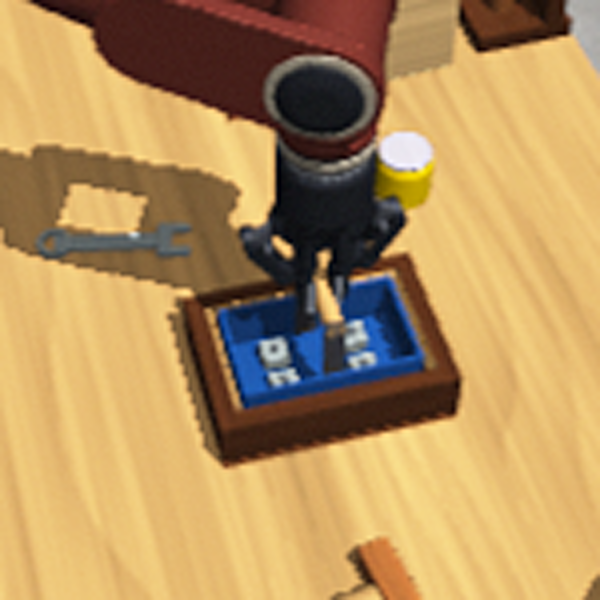

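It is seated: the TCP is at 98.4 mm, as computed, the contact force has reversed and the tray is square in the pocket. Releasing and rising straight up.

>>> {"fn": "play_rows", "kwargs": {"moves": [{"x": 0,"y": 0,"z": 0,"turn": 0,"jaw": 2},{"x": 0,"y": 0,"z": 0,"turn": 0,"jaw": 3.5},{"x": 0,"y": 0,"z": 0,"turn": 0,"jaw": 5},{"x": 0,"y": 0,"z": 0,"turn": 0,"jaw": 5},{"x": 0,"y": 0,"z": 0,"turn": 0,"jaw": 5},{"x": 0,"y": 0,"z": 1,"turn": 0,"jaw": 5},{"x": 0,"y": 0,"z": 2.5,"turn": 0,"jaw": 5},{"x": 0,"y": 0,"z": 4,"turn": 0,"jaw": 5}]}}

```text
t: 18.3
tool_pos: [0.5964, -0.1858, 0.1684]
tool_rot: [-1.201, 1.235, -1.22]
contact_force: [1.1, 0.0, -0.5]
opening: 0.0499
```

>>> {"fn": "play_rows", "kwargs": {"moves": [{"x": 0,"y": 0,"z": 4,"turn": 0,"jaw": 5},{"x": 0,"y": 0,"z": 4,"turn": 0,"jaw": 5},{"x": 0,"y": 0,"z": 2,"turn": 0,"jaw": 5},{"x": 0,"y": 0,"z": 0,"turn": 0,"jaw": 5},{"x": 0,"y": 0,"z": 0,"turn": 0,"jaw": 5}]}}

```text
t: 18.72
tool_pos: [0.6001, -0.1874, 0.2754]
tool_rot: [-1.196, 1.222, -1.23]
contact_force: [0.1, -0.3, -0.6]
opening: 0.0496
```

Run:
```python
from h import *
st();d=save("wrist","w14");c=save("scene","c14");s=save("side","s14")
cv2.imwrite("pics/c14z.png",cv2.resize(c["img"][120:360,160:420,::-1],None,fx=2.5,fy=2.5,interpolation=cv2.INTER_CUBIC))
cv2.imwrite("pics/s14z.png",cv2.resize(s["img"][110:310,200:380,::-1],None,fx=3,fy=3,interpolation=cv2.INTER_CUBIC))
```

```text
t 18.72 pos [ 0.6001 -0.1874  0.2754] jawyaw -1.36 down [ 0.005 -0.002 -1.   ] open 0.0496 F [ 0.1 -0.3 -0.6] T [-0.03  0.01 -0.01]
```

View pics/w14.png

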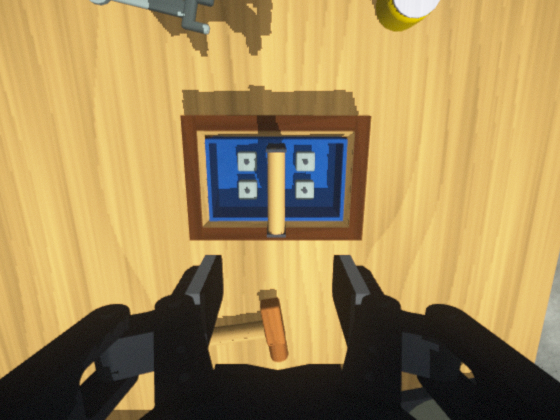

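View pics/s14z.png

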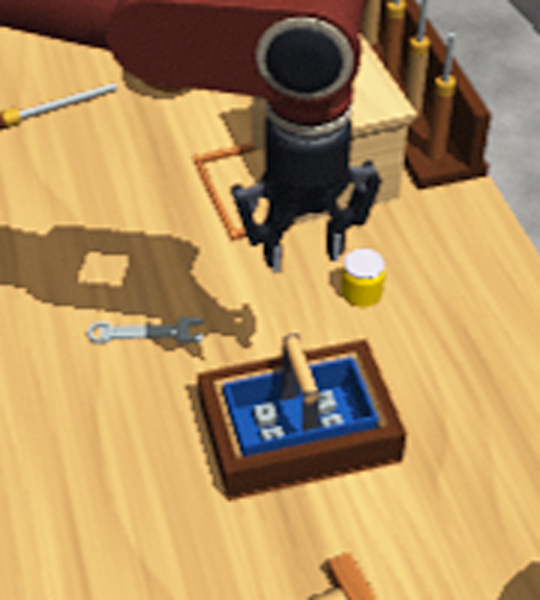

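View pics/c14z.png

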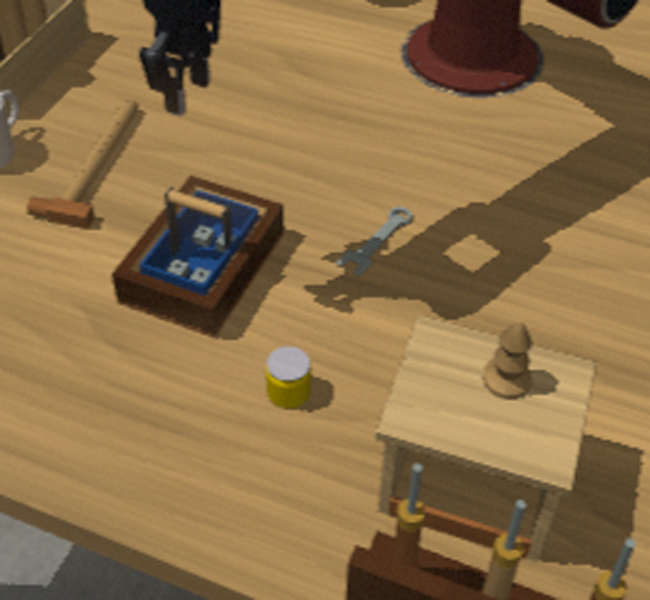

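All three views show the carrier down in the well, flat and square, with the handle upright. The tin, key, finial and mallet are where they were, and the gripper is clear. Handing in.

```bash
python3 -c "
from station import finish_job
print(finish_job())"
```

```text
the job is handed in; nothing more can be done
None
```

The carrier is in the well and released, and I handed the job in at about 19 s.

- **Out of the rack:** I gripped the front wall, lifted the carrier 13 mm level, pulled it out over the lip and set it flat on the open bench, then let go.
- **Into the well:** I gripped the dowel, lifted the carrier, carried it over, lined it up using the wrist camera and lowered it in. Then I released it and raised the gripper clear.

**Last checks:**
- When seated, the tool was at 98.4 mm, exactly the height expected for fully down, and the contact force had reversed.
- All three cameras show the carrier flat and square in the pocket.
- The tin, key, finial and mallet look unmoved. I did not measure them again, and I did not check the bowl, gouge or mug closely at the end.

**What disagreed or failed:**
- The first two move calls were refused because some rows left out the jaw value; nothing moved.
- The side and scene cameras placed the well up to 10 mm apart from each other. I used the wrist camera instead, as its lengths matched the given sizes to about 1 mm.
- The finger opening read about 2 mm too small on both grips.

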